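Close the swing-top bottle for packing

TASK

One of the three swing-top bottles in the plywood rack is still open: its ceramic lid hangs back behind the neck on its wire bail and the wire lever stands up in front. Set the lid on the bottle's mouth, then swing the lever down past its dead centre until it snaps against the shoulder and clamps the lid tight, like on the two bottles beside it. Let go, and leave the things lying around the rack where they are.

Things in the scene. Friction and masses are not known exactly. Their poses are not given: they have to be found in the camera images.
- rack: plywood bottle rack screwed to the table, 116 mm (its x) by 420 mm (its y), 68 mm high, three round places 140 mm apart along its y; origin at the centre of its underside on the table. It does not move.
- bottle: the open bottle, amber glass, 84 mm across, 194 mm high to the rim, held fast in one place of the rack (the other two are alike but clamped). Origin at the centre of its foot, 18 mm above the table; z up, x to the front (lever side), y along all hinge axes. Straight to 80 mm above the foot, then a shoulder to a 36 mm neck at 134 mm. The linkage moves in the x-z plane.
- mouth (a point): centre of the bottle's mouth, at the height of the rim (194 mm above the foot); bore 23 mm, lip 37 mm across, rounded edge
- pivot (a point): middle of the lever's pivot axis (bottle's y), on the bottle's axis 44 mm below mouth; its steel pins stick out left and right of the neck, 60 mm over their ends
- lid_pins (a point): middle of the lid, on the axis (bottle's y) of the pins by which the bail holds it. White ceramic cap 39 mm across, from 6 mm below to 8 mm above this point; brown rubber cone to 13 mm below. The bail's wires end here left and right: 51 mm over their outsides; lid and wires can be pinched together along y. Resting on the rim this point is 9 mm above mouth, clamped 7.5 mm.
- lid_top (a point): centre of the lid's top face, 8 mm from lid_pins; the point's z is the lid's axis. The lid swivels a little on its pins (0.12 rad) and levels itself on the rim. Lowering it from over the mouth takes up to about 10 N, as the lever turns down with it; left some mm too high, it is drawn in by the lever.
- bail_pins (a point): middle of the axis that joins the bail to the lever, 15 mm from pivot, 1.05 rad below the line from pivot to cross-bar. From here two straight wires 3.6 mm thick run 65 mm to the lid's pins: with the lever left standing the lid swings about this axis in an arc that just clears the lip and brings the pins about 21 mm over the centre of the mouth; pushed down from there it takes the lever down with it.
- lever_end (a point): middle of the lever's cross-bar, a wire 4 mm thick, 30 mm long along the bottle's y, 62 mm from pivot. The lever is a wire stirrup 59 mm wide round the front of the neck.
- lever (a joint): lever angle (rad): 0 = closed, pointing forward and 0.96 below level, against the shoulder; grows as the cross-bar rises (0.96 level, 2.1 steeply up, at most 2.6). Stays where left. With the lid on the mouth it pulls from about 1.05 down, needs 4 to 8 N on the cross-bar (up to 20 N while the lid levels), is at dead centre at about 0.44 and below that snaps shut by itself.
- bail (a joint): bail angle against the lever (rad), 0 as when closed, growing as the lid leans back; the bail leans back from vertical by lever + bail - 0.10. Stiff, stays where left.
- gift_box_a: small white gift box, 75 x 160 x 45 mm, lying on the table in front of the rack, on the lever side; origin at the centre of its underside. Not part of the job.
- label_roll: white roll of blank labels standing on end, 90 mm across, 50 mm high, off the rack's end on its -y side; origin at the centre of its underside. Not part of the job.
- twine_spool: cardboard spool standing on end, 60 mm across, 70 mm high, off the rack's end on its +y side; origin at the centre of its underside. Not part of the job.

How it is judged:
By the outcome, as a careful person would: the job done as asked, in the order asked, and still so for the second after the job is handed in, with the robot touching nothing.
It also fails if it takes over 48 s, if anything falls off the work surface, if the arm or the gripper's body presses on something with over 40 N, if the wrist force passes 120 N, or if a joint passes its speed limit or range.

ROBOT

A 6-joint arm with a two-finger parallel gripper is mounted at the origin on the work surface. World frame = base frame: x ahead of the robot, y to its left, z up, the work surface at z = 0. Lengths are in mm, angles in rad, forces in N, time in s.
With the tool pointing down it reaches from about 275 to 1000 mm from the base axis. Payload 8.4 kg.
Tool frame: the origin (TCP) lies midway between the tips of the shut fingers; the grasp point (between the pads) lies 19 mm behind it; z points along the fingers, y is the direction in which the jaws open and shut (so a half turn about z gives the same grasp; the last joint's range is limited). The gripper opens to 85 mm and grips with 20 to 120 N. Pads are 22 mm wide; open, the fingers measure 114 mm over their backs; the gripper's body (76 mm by 85 mm) begins 54 mm behind the grasp point. The pads swing forward as they close: fully open they stand 13 mm farther back than shut.
Start: joints at [1.224, 0.353, 1.633, -0, 1.155, -0.002], TCP at [211.254, 588.217, 231.281] pointing down, gripper open.
Joint ranges: [-2.63, 2.63], [-0.92, 2.1], [0.06, 2.66], [-1.3, 4.44], [0, 2.69], [-3.02, 3.02]. Speed limits (rad/s): [2.22, 2.22, 2.79, 3.14, 3.14, 3.14].

INTERFACE

Orientations are given as a rotation vector (axis times angle).
In Python, from bench import bot gives the robot as it stands. Calls block until the motion is done:
- bot.movep(position, orientation): joint-space move of the TCP to a pose.
- bot.line_to(position, frame=None, vel=150, until_force=None): straight line of the TCP; frame=None keeps the orientation; vel is the mean speed in mm/s. With until_force (N) it stops when the force on the tool has changed by that much, and returns True; else False.
- bot.set_joints(angles): joint-space move.
- bot.move_gripper(opening): opening from 0.0 (shut) to 1.0 (fully open); the grip force is fixed at half the most; returns when the fingers have stopped.
- bot.sleep(seconds).
- bot.solve_ik(position, orientation): joint angles nearest the present ones, or None.
- bot.observe(): the state.
- bot.grab_frame(name): name is "side" or "top" or "wrist"; returns the picture (400x640x3 uint8, red, green, blue); there is no depth.
- bot.get_calibration(name): a dict with "intrinsics" (3x3 intrinsics, pixels), "R" (3x3) and "t" (3): a world point X has camera coordinates R X + t. Camera axes: x right, y down, z forward; pixel columns grow to the right and rows downward; lengths in mm; the calibration is good to about 2 mm. A picture is of the moment at which its call begins: read the wrist's pose just before it. get_calibration takes no time and is no camera call; for the wrist camera it gives the pose at the moment of the call.
A pose or a line that the arm cannot do raises bot.IKError and nothing moves.
- bot.hand_in(): hands the job in, once; it reports no verdict.
The state is a dict: "clock": time; "joint_positions": joint angles; "dq": joint speeds; "effort": joint torques, N m; "tool_pos": TCP position; "tool_rot": TCP orientation; "wrist_force": force on the tool from outside, world axes, zero at the start; "wrist_torque": the same for the moment, N m; "gripper_width": opening from 0.0 (shut) to 1.0 (fully open).
Only numpy, scipy, OpenCV 4.12 (cv2) and the standard library are available. Lean on these libraries where they do the work, as an engineer would, in place of code of your own. Each camera call takes 0.05 s, during which the arm holds its last target.

## Working session

There is one attempt and no reset: what is moved stays moved. The work goes in short steps, each a Python script; the robot and the scene stay as the last script left them, time stands still between calls to the robot, and variables do not carry over. Pictures are saved under pics/ and viewed, and the job is handed in when it is done.

```bash
ls; mkdir -p pics; python3 - <<'E'
from bench import bot
import cv2
o=bot.observe();print(o)
for n in ["side","top","wrist"]:
    c=bot.get_calibration(n);print(n,c)
    cv2.imwrite(f"pics/{n}0.png",bot.grab_frame(n)[:,:,::-1])
E
```

```text
pics
{'clock': 0.0, 'joint_positions': array([ 1.22360608e+00,  3.53632737e-01,  1.63415661e+00,  3.05620789e-05,
        1.15517842e+00, -2.43017672e-03]), 'dq': array([-0.00118657, -0.00019416,  0.00044389,  0.00138969,  0.00049997,
       -0.00092965]), 'effort': array([-8.92466360e-04, -6.05255055e+01, -3.42069376e+01, -4.95317988e-05,
        9.25761822e-03, -8.30492240e-06]), 'tool_pos': array([211.0767968 , 587.76723323, 230.56168226]), 'tool_rot': array([-5.38843086e-01, -3.09476533e+00,  2.11929304e-03]), 'wrist_force': array([ 0.39884991, -0.6793068 , -0.25990179]), 'wrist_torque': array([0.01061862, 0.02658711, 0.01477765]), 'gripper_width': 1.0031130598467388}
side {'intrinsics': array([[438.01433549,   0.        , 324.61433027],
       [  0.        , 438.01433549, 199.9422942 ],
       [  0.        ,   0.        ,   1.        ]]), 'R': array([[ 0.99734599, -0.07220778, -0.00932855],
       [-0.06117559, -0.76162338, -0.64512586],
       [ 0.03947826,  0.64398436, -0.76401937]]), 't': array([-585.86154022,  157.00707657, 1242.29924089])}
top {'intrinsics': array([[366.91136912,   0.        , 324.21183178],
       [  0.        , 366.91136912, 206.8298054 ],
       [  0.        ,   0.        ,   1.        ]]), 'R': array([[-0.0042521 , -0.99997159, -0.00622483],
       [-0.98745098,  0.00518142, -0.15784079],
       [ 0.15786856,  0.00547556, -0.98744495]]), 't': array([  25.22675725,  601.94387587, 1008.96929253])}
wrist {'intrinsics': array([[300.17815788,   0.        , 318.9602762 ],
       [  0.        , 300.17815788, 196.56917351],
       [  0.        ,   0.        ,   1.        ]]), 'R': array([[ 0.33738082,  0.94136698, -0.00154629],
       [ 0.89698499, -0.32097527,  0.30396186],
       [ 0.28564333, -0.1039379 , -0.95268295]]), 't': array([-624.86784666,  -40.08439932,  379.08166981])}
```

View pics/side0.png

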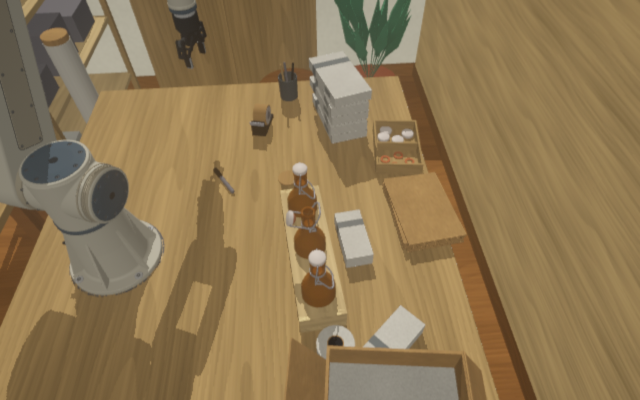

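View pics/top0.png

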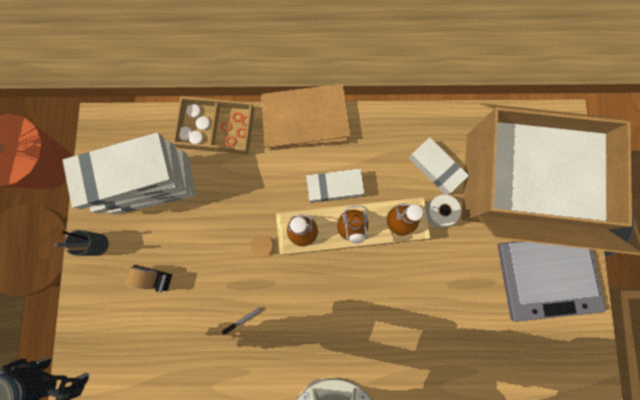

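View pics/wrist0.png

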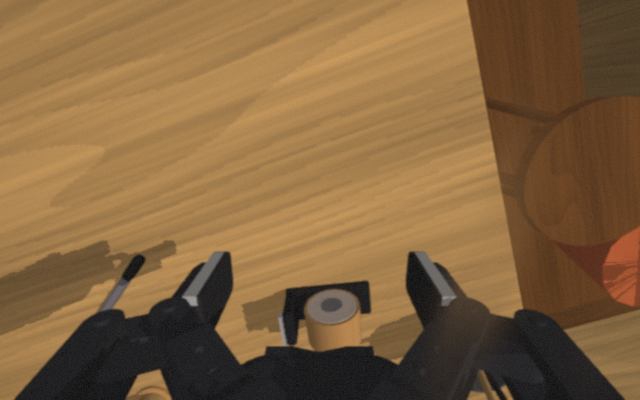

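The middle bottle is the open one. In the side view its lid is at about (292,217). In the top view the lid is at about (356,238), on the robot side, and the lever is on the +x side facing the gift box. I'll zoom in next.

```bash
python3 - <<'E'
import cv2,numpy as np
a=cv2.imread("pics/side0.png")[150:330,250:390];b=cv2.imread("pics/top0.png")[190:260,265:440]
cv2.imwrite("pics/z1.png",cv2.resize(a,None,fx=3.3,fy=3.3,interpolation=cv2.INTER_CUBIC))
cv2.imwrite("pics/z2.png",cv2.resize(b,None,fx=4.5,fy=4.5,interpolation=cv2.INTER_CUBIC))
E
```

```text
(no output)
```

View pics/z1.png

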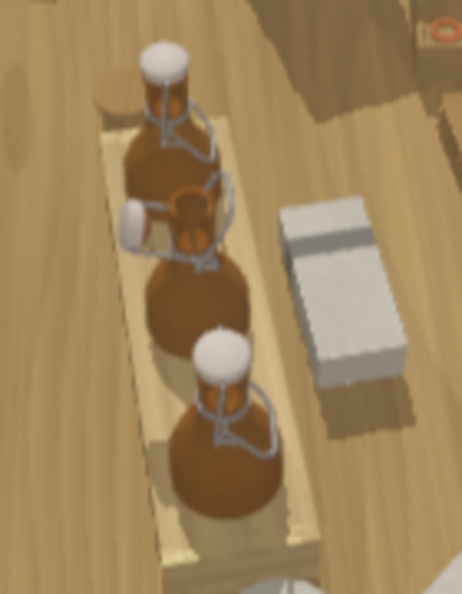

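View pics/z2.png

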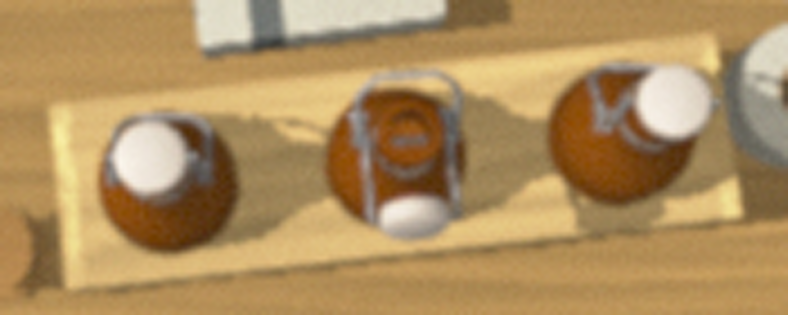

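```bash
cat > h.py <<'E'
import numpy as np, cv2
def ray(c,uv):
    K=c["intrinsics"];R=c["R"];t=c["t"]
    d=R.T@np.linalg.solve(K,[uv[0],uv[1],1.]);return -R.T@t,d/np.linalg.norm(d)
def plane(c,uv,z):
    o,d=ray(c,uv);return o+d*(z-o[2])/d[2]
def tri(rs):
    A=0;b=0
    for o,d in rs:
        P=np.eye(3)-np.outer(d,d);A=A+P;b=b+P@o
    X=np.linalg.solve(A,b)
    return X,[np.linalg.norm((np.eye(3)-np.outer(d,d))@(X-o)) for o,d in rs]
def proj(c,X):
    p=c["intrinsics"]@(c["R"]@np.asarray(X,float)+c["t"]);return p[:2]/p[2]
E
python3 - <<'E'
from bench import bot
from h import *
T=bot.get_calibration("top");S=bot.get_calibration("side")
t=lambda x,y:(265+(x+.5)/4.5-.5,190+(y+.5)/4.5-.5)
s=lambda x,y:(250+(x+.5)/3.3-.5,150+(y+.5)/3.3-.5)
print("mouth",plane(T,t(408,136),212),plane(S,s(192,203),212),tri([ray(T,t(408,136)),ray(S,s(192,203))]))
for n,a,b,z in [("lidL",(150,158),(164,62),227),("lidR",(674,103),(222,355),227)]:
    print(n,plane(T,t(*a),z),plane(S,s(*b),z))
print("lid",tri([ray(T,t(413,216)),ray(S,s(134,225))]))
print("bar",tri([ray(T,t(410,76)),ray(S,s(223,181))]))
for p in [(52,105),(716,38),(742,217),(68,288)]: print("rack",plane(T,t(*p),68))
E
```

```text
mouth [543.65684048 -53.35198056 212.        ] [544.54835687 -53.08598308 212.        ] (array([544.0985221 , -53.28369303, 212.11710903]), [np.float64(0.4570815462415712), np.float64(0.4570815462414508)])
lidL [530.82887207  83.77682187 227.        ] [529.2958301   79.07308603 227.        ]
lidR [ 558.65009371 -192.87091622  227.        ] [ 558.3369266  -196.56751401  227.        ]
lid (array([501.25900267, -56.76085513, 194.95653932]), [np.float64(0.8073306231943168), np.float64(0.8073306231942884)])
bar (array([570.14191477, -53.31879555, 236.21381024]), [np.float64(2.198240401820043), np.float64(2.1982404018203012)])
rack [582.09157436 157.80593419  68.        ]
rack [ 622.5165712  -259.55168628   68.        ]
rack [ 509.94915744 -270.31307116   68.        ]
rack [468.23402609 146.07684676  68.        ]
```

```bash
python3 - <<'E'
from bench import bot
from h import *
from scipy.spatial.transform import Rotation as Ro
o=bot.observe();c=bot.get_calibration("wrist")
Rt=Ro.from_rotvec(o["tool_rot"]).as_matrix();C=-c["R"].T@c["t"]
print("cam in tool",Rt.T@(C-o["tool_pos"]),Rt.T@c["R"].T);print(Rt)
yaw=0.08
def rot(phi,yaw): # tool z=(sin phi,-cos phi) in bottle xz, tool y = -bottle y? choose by sign
    ez=np.array([np.sin(phi),0,-np.cos(phi)])
    out=[]
    for s in (1,-1):
        ey=np.array([0,s,0]);ex=np.cross(ey,ez)
        out.append(Ro.from_euler('z',yaw)*Ro.from_matrix(np.c_[ex,ey,ez]))
    return out
B=Ro.from_euler('z',yaw).as_matrix()
m=np.array([544,-53,212.])
for phi,p in [(0,(-43,0,-17)),(1.0,(-43,0,-17)),(.6,(-43,0,-17)),(0,(0,0,9)),(-.5,(54,0,-75)),(-.3,(62,0,-38)),(0.3,(-60,0,180)),(0,(-80,0,190))]:
    for r in rot(phi,yaw):
        q=bot.solve_ik(m+B@np.array(p),r.as_rotvec());print(phi,p,None if q is None else np.round(q,2))
E
```

```text
cam in tool [  77.47652691    0.64311075 -141.73935823] [[ 7.27641449e-04 -9.52677774e-01 -3.03981132e-01]
 [ 9.99999695e-01  7.79163304e-04 -4.81948839e-05]
 [ 2.82765138e-04 -3.03981004e-01  9.52678051e-01]]
[[-9.41122377e-01  3.38065860e-01 -3.82029180e-04]
 [ 3.38066075e-01  9.41121836e-01 -1.00910320e-03]
 [ 1.83926631e-05 -1.07884071e-03 -9.99999418e-01]]
0 (-43, 0, -17) [-0.12  0.21  1.92 -0.    1.01 -1.77]
0 (-43, 0, -17) [-0.12  0.21  1.92 -0.    1.01  1.38]
1.0 (-43, 0, -17) [-0.36  0.15  2.58  2.5   0.64  1.86]
1.0 (-43, 0, -17) [-0.36  0.15  2.58  2.5   0.64 -1.28]
0.6 (-43, 0, -17) [-0.23  0.    2.33  0.66  0.29 -2.47]
0.6 (-43, 0, -17) [-0.23  0.    2.33  0.66  0.29  0.67]
0 (0, 0, 9) [-0.1   0.24  1.81 -0.    1.09 -1.75]
0 (0, 0, 9) [-0.1   0.24  1.81 -0.    1.09  1.39]
-0.5 (54, 0, -75) [-0.05  0.69  1.4  -0.06  1.55 -1.68]
-0.5 (54, 0, -75) [-0.05  0.69  1.4  -0.06  1.55  1.46]
-0.3 (62, 0, -38) [-0.06  0.55  1.5  -0.04  1.39 -1.7 ]
-0.3 (62, 0, -38) [-0.06  0.55  1.5  -0.04  1.39  1.45]
0.3 (-60, 0, 180) [-0.17 -0.16  1.89  0.08  1.12 -1.85]
0.3 (-60, 0, 180) [-0.17 -0.16  1.89  0.08  1.12  1.29]
0 (-80, 0, 190) [-0.13 -0.03  1.72 -0.    1.45 -1.78]
0 (-80, 0, 190) [-0.13 -0.03  1.72 -0.    1.45  1.36]
```

```bash
cat >> h.py <<'E'
from scipy.spatial.transform import Rotation as Ro
def rot(phi,yaw):
    ez=np.array([np.sin(phi),0,-np.cos(phi)]);ey=np.array([0,1.,0])
    return (Ro.from_euler('z',yaw)*Ro.from_matrix(np.c_[np.cross(ey,ez),ey,ez])).as_rotvec()
E
python3 - <<'E'
from bench import bot
from h import *
import pickle
o=bot.observe()
yaw=0.08;B=Ro.from_euler('z',yaw).as_matrix();m=np.array([544,-53.3,212.])
bot.line_to([175,480,360],vel=250)
bot.movep(m+B@np.array([-30,0,110]),rot(0,yaw))
bot.sleep(0.3)
c=bot.get_calibration("wrist");im=bot.grab_frame("wrist")
cv2.imwrite("pics/w1.png",im[:,:,::-1]);pickle.dump(c,open("w1.pkl","wb"))
print(bot.observe()["clock"],bot.observe()["tool_pos"],bot.observe()["joint_positions"])
cv2.imwrite("pics/w1z.png",cv2.resize(im[100:300,220:420,::-1],None,fx=3,fy=3,interpolation=cv2.INTER_CUBIC))
E
```

```text
3.6083 [514.09568898 -55.42410499 322.01745501] [-1.10286445e-01  1.03732433e-01  1.75034466e+00 -1.35637419e-05
  1.28751580e+00 -1.76153302e+00]
```

View pics/w1.png

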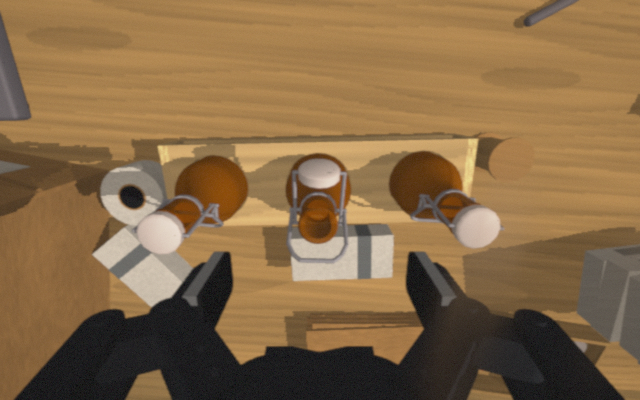

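View pics/w1z.png

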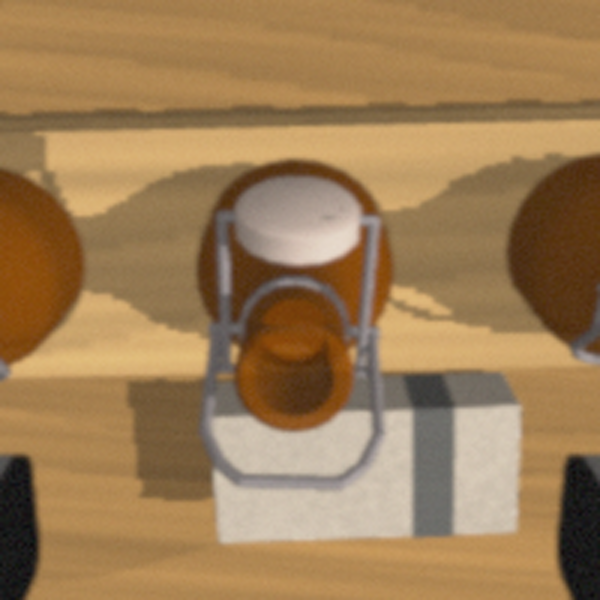

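The wrist view shows the open bottle from behind. In the 3x crop (origin 220,100), the lid pins are at about (222,217) and (378,222), and the bar runs (240,483)–(340,482). The mouth is at about (295,375). I'll intersect these rays with the linkage plane.

```bash
python3 - <<'E'
from bench import bot
from h import *
import pickle
c=pickle.load(open("w1.pkl","rb"))
T=bot.get_calibration("top");S=bot.get_calibration("side")
w=lambda x,y:(220+(x+.5)/3-.5,100+(y+.5)/3-.5)
m=np.array([544.1,-53.3,212.])
print("mouth",plane(c,w(294,376),212), "lip width", np.linalg.norm(plane(c,w(236,376),212)-plane(c,w(353,376),212)))
L=[plane(c,w(222,217),193),plane(c,w(378,222),193)];print("lid pins",L,L[1]-L[0],-np.arctan2(*(L[1]-L[0])[:2]))
L=[plane(c,w(240,483),224),plane(c,w(340,482),224)];print("bar",L,L[1]-L[0],-np.arctan2(*(L[1]-L[0])[:2]))
L=[plane(c,w(213,330),168),plane(c,w(376,335),168)];print("pivot pins",L,L[1]-L[0],-np.arctan2(*(L[1]-L[0])[:2]),(L[0]+L[1])/2)
m=plane(c,w(294,376),212)
for yaw in (.04,.06,.1):
    n=np.array([-np.sin(yaw),np.cos(yaw),0]);ex=np.array([np.cos(yaw),np.sin(yaw),0])
    # plane containing hinge axes: use ray-plane perpendicular approach: back-project mid, find point at radius
    for nm,uv in (("lid",w(300,219.5)),("bar",w(290,482))):
        o,d=ray(c,uv)
        for z in np.arange(185,205,5) if nm=="lid" else np.arange(216,236,4):
            p=plane(c,uv,z)-m+[0,0,44]; print(yaw,nm,z,np.round([p@ex,p@n,p[2],np.hypot(p@ex,p[2])],1))
E
```

```text
mouth [544.28588409 -53.64074572 212.        ] lip width 35.40601722720947
lid pins [array([501.40605201, -79.37459366, 193.        ]), array([499.07708902, -31.37960041, 193.        ])] [-2.32896299 47.99499325  0.        ] 0.04848709039897397
bar [array([575.11773679, -67.36692181, 224.        ]), array([572.34458549, -37.50653871, 224.        ])] [-2.77315130e+00  2.98603831e+01  2.84217094e-14] 0.09260495889655508
pivot pins [array([547.96315301, -81.94517651, 168.        ]), array([545.1884553 , -24.94435614, 168.        ])] [-2.77469771 57.00082036  0.        ] 0.04863981243723723 [546.57580415 -53.44476633 168.        ]
0.04 lid 185 [-42.2   0.1  17.   45.5]
0.04 lid 190 [-43.4   0.   22.   48.6]
0.04 lid 195 [-44.5  -0.   27.   52.1]
0.04 lid 200 [-45.7  -0.1  32.   55.8]
0.04 bar 216 [33.9  0.1 48.  58.7]
0.04 bar 220 [31.6  0.1 52.  60.8]
0.04 bar 224 [29.3  0.  56.  63.2]
0.04 bar 228 [27.  -0.  60.  65.8]
0.04 bar 232 [24.7 -0.1 64.  68.6]
0.06 lid 185 [-42.2   0.9  17.   45.5]
0.06 lid 190 [-43.4   0.9  22.   48.6]
0.06 lid 195 [-44.5   0.9  27.   52.1]
0.06 lid 200 [-45.7   0.8  32.   55.8]
0.06 bar 216 [33.9 -0.5 48.  58.7]
0.06 bar 220 [31.6 -0.6 52.  60.8]
0.06 bar 224 [29.3 -0.6 56.  63.2]
0.06 bar 228 [27.  -0.6 60.  65.8]
0.06 bar 232 [24.7 -0.6 64.  68.6]
0.1 lid 185 [-42.1   2.6  17.   45.4]
0.1 lid 190 [-43.3   2.6  22.   48.6]
0.1 lid 195 [-44.5   2.7  27.   52. ]
0.1 lid 200 [-45.6   2.7  32.   55.7]
0.1 bar 216 [33.8 -1.9 48.  58.7]
0.1 bar 220 [31.5 -1.8 52.  60.8]
0.1 bar 224 [29.2 -1.7 56.  63.2]
0.1 bar 228 [27.  -1.7 60.  65.8]
0.1 bar 232 [24.7 -1.6 64.  68.6]
```

```bash
cat >> h.py <<'E'
M=np.array([544.2,-53.5,212.]);YAW=0.045;B=Ro.from_euler('z',YAW).as_matrix()
def tcp(pin,phi,back=22.):  # pin (x,z) rel pivot in bottle frame; TCP such that pin lies `back` behind it
    ez=np.array([np.sin(phi),0,-np.cos(phi)])
    return M+B@(np.array([pin[0],0,pin[1]-44.])+back*ez), rot(phi,YAW)
D=0.65
def arc(n=7):
    out=[]
    for i,l in enumerate(np.linspace(1.147,0.228,n)):
        e=0.01+min(1,i/3)*0.18
        out.append(((15*np.cos(e)-65*np.sin(l),15*np.sin(e)+65*np.cos(l)),l-D))
    return out
E
python3 - <<'E'
from bench import bot
from h import *
for b in (95,22):
    q=bot.solve_ik(*tcp((-44.5,26.7),0.497,b));print(np.round(q,2))
for p,f in arc(): 
    a,r=tcp(p,f);print(np.round(p,1),round(f,2),np.round(a),np.round(bot.solve_ik(a,r),2))
E
```

```text
[-0.16  0.25  2.26  0.59  0.18 -2.33]
[-0.18  0.06  2.27  0.33  0.34 -2.08]
[-44.3  26.9] 0.5 [510. -55. 176.] [-0.18  0.06  2.27  0.33  0.34 -2.08]
[-39.5  36.5] 0.34 [512. -55. 184.] [-0.15  0.09  2.15  0.12  0.57 -1.86]
[-33.6  45.3] 0.19 [515. -55. 192.] [-0.13  0.14  2.03  0.05  0.78 -1.78]
[-26.5  53.1] 0.04 [519. -55. 199.] [-0.11  0.21  1.91  0.01  0.98 -1.73]
[-18.4  58.8] -0.12 [523. -54. 205.] [-0.1   0.29  1.79 -0.02  1.17 -1.7 ]
[-9.5 63.2] -0.27 [529. -54. 210.] [-0.08  0.38  1.67 -0.03  1.36 -1.69]
[ 0.  66.2] -0.42 [535. -54. 214.] [-0.07  0.48  1.56 -0.05  1.53 -1.68]
```

```bash
sed -i 's/^D=.*/D=0.8/' h.py; python3 - <<'E'
from bench import bot
from h import *
f=1.147-D
print(np.round(bot.solve_ik(*tcp((-44.5,26.7),f,-55)),2))
bot.movep(*tcp((-44.5,26.7),f,-55))
a,r=tcp((-44.5,26.7),f)
hit=bot.line_to(a,vel=70,until_force=8)
o=bot.observe();print(hit,o["clock"],o["tool_pos"],a,o["wrist_force"],o["gripper_width"])
for n in("side","wrist"): cv2.imwrite(f"pics/{n}2.png",bot.grab_frame(n)[:,:,::-1])
a=cv2.imread("pics/side2.png")[140:280,240:390]
cv2.imwrite("pics/side2z.png",cv2.resize(a,None,fx=4,fy=4,interpolation=cv2.INTER_CUBIC))
E
```

```text
[-0.17 -0.06  2.14  0.11  0.72 -1.86]
False 5.4583 [507.4093638  -55.20934495 174.43154981] [507.219194   -55.16526047 174.01126209] [ 0.17862626  0.35944923 -0.89679379] 1.0053355888122841
```

View pics/side2z.png

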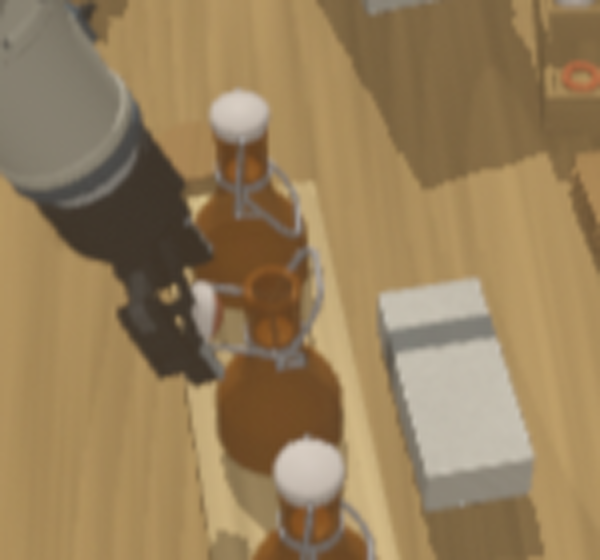

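View pics/wrist2.png

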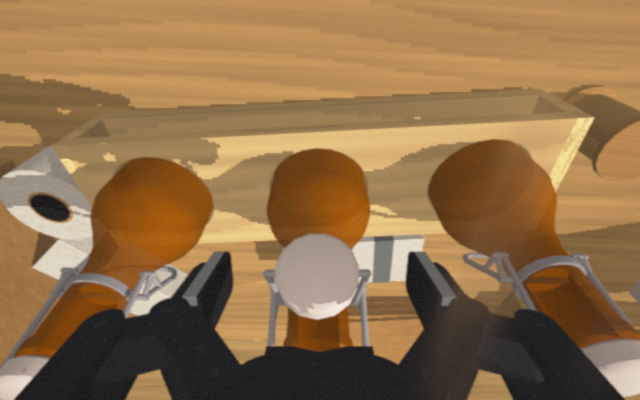

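The lid sits centred between the jaws: lid at (318,277), pads at about 225 and 415. I'll close and swing it over.

```bash
python3 - <<'E'
from bench import bot
from h import *
bot.move_gripper(0.0)
o=bot.observe();print(o["clock"],o["gripper_width"]*85,o["wrist_force"],o["tool_pos"])
if 45<o["gripper_width"]*85<57:
    for p,f in arc()[1:]:
        a,r=tcp(p,f)
        bot.line_to(a,r,vel=60)
        o=bot.observe();print(round(o["clock"],2),np.round(o["tool_pos"]-a,1),np.round(o["wrist_force"],1),round(o["gripper_width"]*85,1))
        if np.linalg.norm(o["wrist_force"])>40: break
for n in("side","wrist"): cv2.imwrite(f"pics/{n}3.png",bot.grab_frame(n)[:,:,::-1])
a=cv2.imread("pics/side3.png")[140:280,240:390]
cv2.imwrite("pics/side3z.png",cv2.resize(a,None,fx=4,fy=4,interpolation=cv2.INTER_CUBIC))
E
```

```text
6.0167 47.49335176116057 [-4.19987104 -6.46840316  2.88666532] [506.72770316 -55.68291059 173.95587613]
6.34 [ 0.2 -0.5 -0.1] [-0.2 -6.2 -1. ] 47.0
6.66 [ 0.3 -0.5 -0.4] [ 0.1 -4.6 -0.3] 47.1
6.97 [ 0.1 -0.5 -0.6] [-1.7 -3.7  1.5] 47.2
7.27 [ 0.7 -0.5  0.1] [-2.  -3.1 10.9] 47.4
7.57 [ 0.3 -0.5 -1.3] [ 1.1 -4.3 -1.6] 47.4
7.87 [ 0.1 -0.4 -1.2] [ 1.6 -5.  -2.9] 47.2
```

View pics/side3z.png

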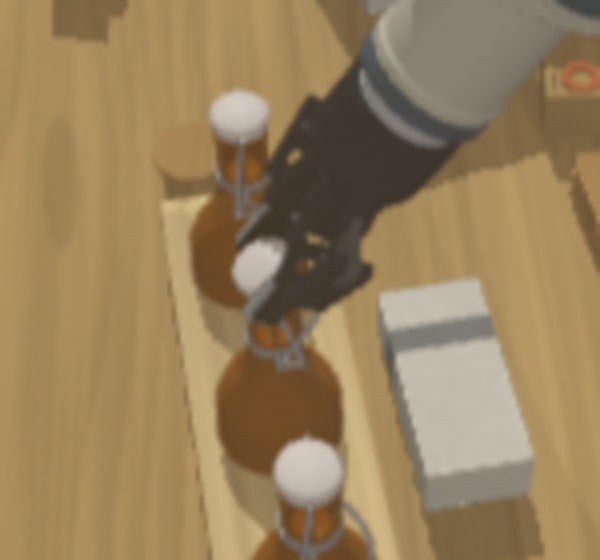

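View pics/wrist3.png

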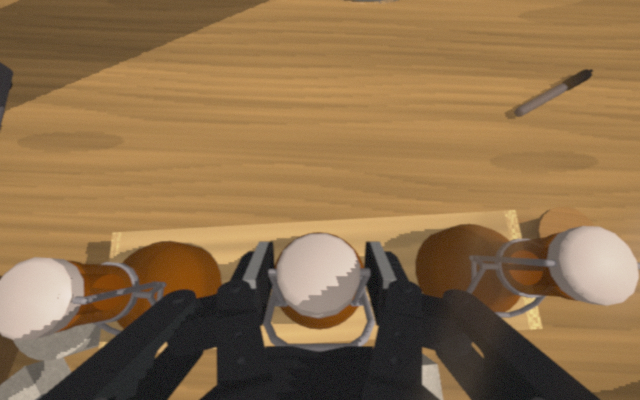

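```bash
python3 - <<'E'
from bench import bot
from h import *
S=bot.get_calibration("side")
print("expected lid centre in crop",(proj(S,M+B@np.array([0,0,22]))-[240,140])*4)
# measured lid: white blob in side crop
a=cv2.imread("pics/side3.png")[195:222,292:318];hs=cv2.cvtColor(a,cv2.COLOR_BGR2HSV)
mk=(hs[...,1]<40)&(hs[...,2]>140);ys,xs=np.nonzero(mk);print("white blob bbox crop",((xs.min()+52)*4,(xs.max()+52)*4,(ys.min()+55)*4,(ys.max()+55)*4))
for z,l in ((61,.2),(57,.165),(53.5,.13),(52.5,.13)):
    a,r=tcp((0,z),l-D)
    h=bot.line_to(a,r,vel=30,until_force=22)
    o=bot.observe();print(h,round(o["clock"],2),np.round(o["tool_pos"]-a,1),np.round(o["wrist_force"],1))
    if h: break
for n in("side","wrist"): cv2.imwrite(f"pics/{n}4.png",bot.grab_frame(n)[:,:,::-1])
a=cv2.imread("pics/side4.png")[140:280,240:390]
cv2.imwrite("pics/side4z.png",cv2.resize(a,None,fx=4,fy=4,interpolation=cv2.INTER_CUBIC))
E
```

```text
expected lid centre in crop [269.36961542 262.28838481]
white blob bbox crop (np.int64(236), np.int64(280), np.int64(240), np.int64(288))
False 8.28 [-0.4 -0.4 -0.2] [ 1.3 -5.4  0.4]
False 8.54 [ 0.9 -0.4  0.6] [ 5.8 -4.4  6.3]
False 8.79 [ 2.3 -0.4  2.2] [11.9 -5.3 17.9]
False 9.04 [ 2.4 -0.4  3. ] [12.  -3.8 20.3]
```

View pics/side4z.png

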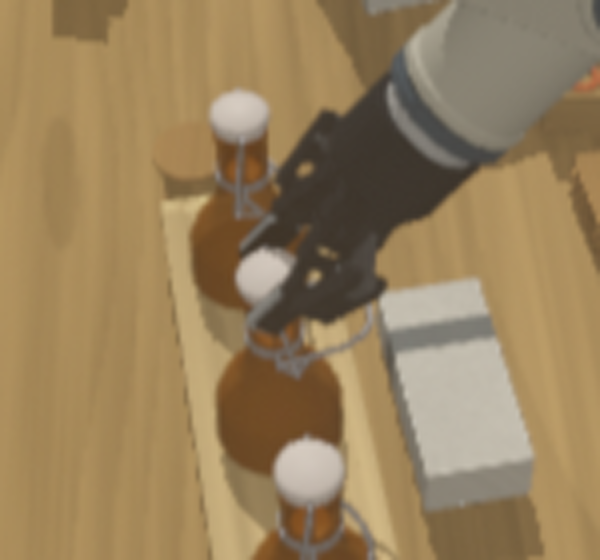

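View pics/wrist4.png

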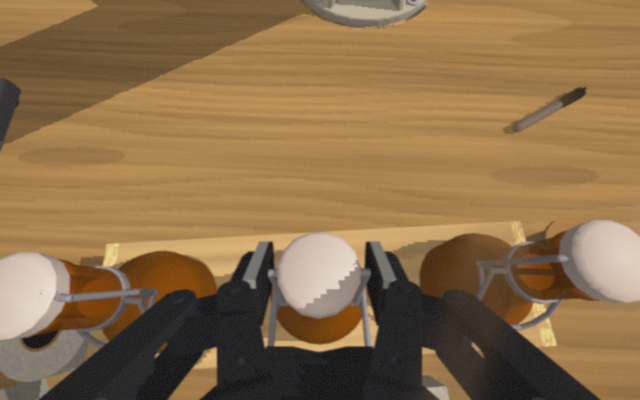

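```bash
python3 - <<'E'
from bench import bot
from h import *
for x,z in ((2,53.5),(4,53),(4,52)):
    a,r=tcp((x,z),.13-D)
    h=bot.line_to(a,r,vel=20,until_force=20)
    o=bot.observe();print(h,round(o["clock"],2),np.round(o["tool_pos"]-a,1),np.round(o["wrist_force"],1), np.round(o["tool_pos"]-tcp((0,53),.13-D)[0],1))
cv2.imwrite("pics/side5.png",bot.grab_frame("side")[:,:,::-1])
a=cv2.imread("pics/side5.png")[140:280,240:390]
cv2.imwrite("pics/side5z.png",cv2.resize(a,None,fx=4,fy=4,interpolation=cv2.INTER_CUBIC))
cv2.imwrite("pics/t5.png",bot.grab_frame("top")[:,:,::-1])
a=cv2.imread("pics/t5.png")[180:270,280:440]
cv2.imwrite("pics/t5z.png",cv2.resize(a,None,fx=4,fy=4,interpolation=cv2.INTER_CUBIC))
E
```

```text
False 9.4 [ 1.  -0.4  2. ] [ 7.2 -5.3 14.4] [ 3.  -0.3  2.5]
False 9.65 [-0.2 -0.5  2. ] [ 2.5 -5.  14.3] [ 3.8 -0.3  2. ]
False 9.9 [-0.1 -0.5  2.6] [ 4.2 -4.8 18.8] [ 3.9 -0.3  1.6]
```

View pics/side5z.png

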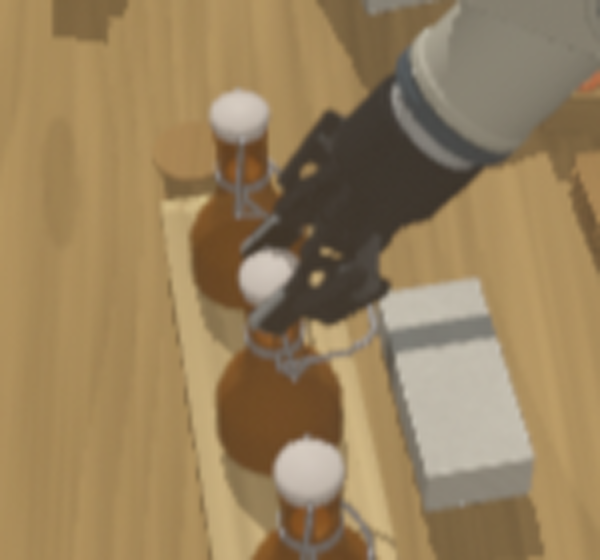

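View pics/t5z.png

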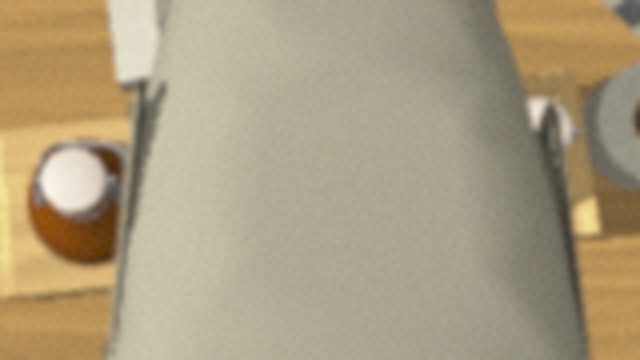

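```bash
python3 - <<'E'
from bench import bot
from h import *
bot.move_gripper(1.0)
o=bot.observe();print(o["clock"],o["wrist_force"])
f=.13-D
bot.line_to(tcp((4,53),f,-45)[0],vel=150)
o=bot.observe();print(o["clock"],o["wrist_force"])
bot.movep(M+B@np.array([-30,0,110]),rot(0,YAW)); bot.sleep(.2)
import pickle
c=bot.get_calibration("wrist");im=bot.grab_frame("wrist");pickle.dump(c,open("w6.pkl","wb"))
cv2.imwrite("pics/w6z.png",cv2.resize(im[100:300,220:420,::-1],None,fx=3,fy=3,interpolation=cv2.INTER_CUBIC))
cv2.imwrite("pics/side6z.png",cv2.resize(bot.grab_frame("side")[140:280,240:390,::-1],None,fx=4,fy=4,interpolation=cv2.INTER_CUBIC))
print(bot.observe()["clock"])
for n,X in (("pivot-bar@1.05",(61.7,0,-38.4)),("top",(0,0,17))): print(n,(proj(c,M+B@np.array(X))-[220,100])*3, (proj(bot.get_calibration("side"),M+B@np.array(X))-[240,140])*4)
E
```

```text
10.4667 [-0.29165058 -0.98303439 -0.30910172]
11.0667 [-0.40398103 -0.0144794  -0.82487759]
12.1333
pivot-bar@1.05 [295.17369865 491.80890459] [370.94102994 313.90488883]
top [294.95431641 399.2143176 ] [269.69743453 267.5668577 ]
```

View pics/w6z.png

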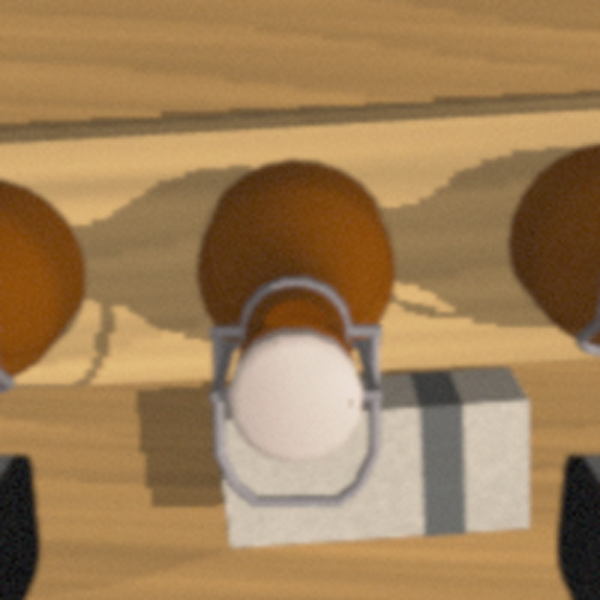

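View pics/side6z.png

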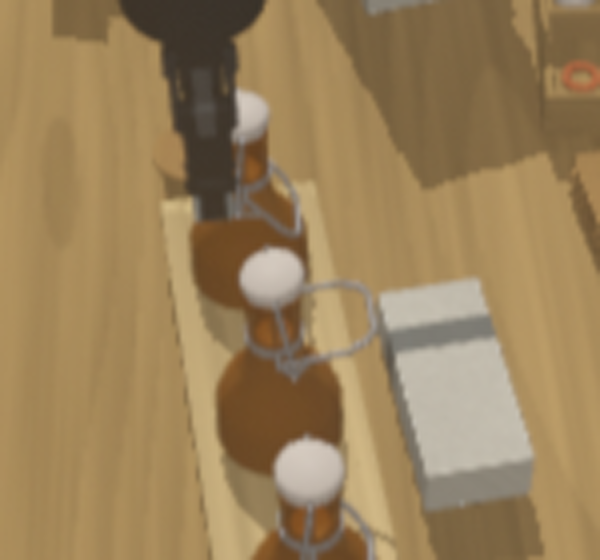

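```bash
cat >> h.py <<'E'
def bar(e,phi,back=0.,R=62.):
    # fingertip on wire top; tool-axis backoff
    p=np.array([R*np.cos(e)-2*np.sin(e),R*np.sin(e)+2*np.cos(e)])
    return tcp(p,phi,-back)
E
python3 - <<'E'
from bench import bot
from h import *
ph=lambda e:-0.3+(e-0.1)*0.5
print([np.round(bot.solve_ik(*bar(e,ph(e),b)),2).tolist() for e,b in ((.15,60),(.15,12),(-.75,0))])
bot.move_gripper(0.0)
bot.movep(*bar(.15,ph(.15),60))
a,r=bar(.15,ph(.15),12); bot.line_to(a,r,vel=100)
o=bot.observe();print(o["clock"],np.round(o["tool_pos"]-a,1),o["wrist_force"])
for e in (.1,0,-.15,-.3,-.45,-.6,-.75):
    a,r=bar(e,ph(e)); h=bot.line_to(a,r,vel=40,until_force=32)
    o=bot.observe();print(e,h,round(o["clock"],2),np.round(o["tool_pos"]-a,1),np.round(o["wrist_force"],1))
    if h: break
cv2.imwrite("pics/side7z.png",cv2.resize(bot.grab_frame("side")[140:280,240:390,::-1],None,fx=4,fy=4,interpolation=cv2.INTER_CUBIC))
E
```

```text
[[-0.07, 0.5, 1.42, -0.03, 1.49, -1.68], [-0.07, 0.52, 1.5, -0.03, 1.4, -1.67], [-0.05, 0.83, 1.26, -0.07, 1.78, -1.66]]
14.1583 [ 0.2 -0.1  1. ] [0.09129837 0.53523424 0.82735417]
0.1 False 14.68 [-0.2  0.  -0.3] [0.3 0.  1.1]
0 False 14.99 [-0.2  0.  -0.3] [-0.8  1.1  2.6]
-0.15 False 15.38 [-0.1  0.   0. ] [-0.4  0.9  4.5]
-0.3 False 15.76 [ 0.1  0.  -0.3] [ 0.2 -0.3 -0.5]
-0.45 False 16.14 [-0.1 -0.  -0.4] [-0.5  0.2 -0.6]
-0.6 False 16.52 [-0.1 -0.  -0.3] [-0.3  0.  -0.3]
-0.75 False 16.91 [ 0.1  0.  -0.1] [-0.1  0.1  0.6]
```

View pics/side7z.png

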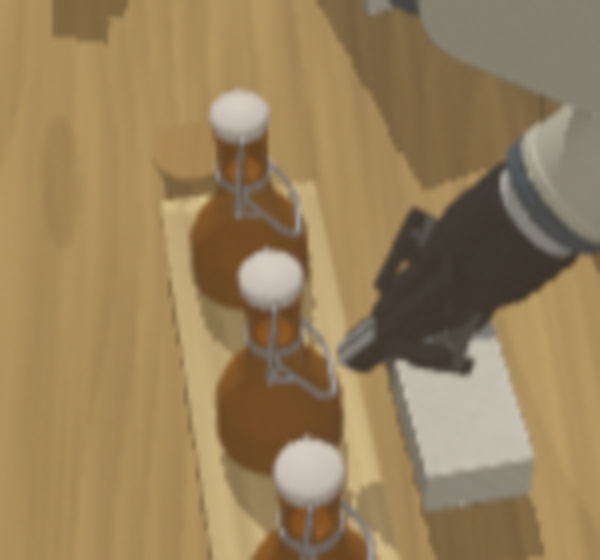

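The lever is down against the shoulder, with its bar at crop (335,390), like the lever on the far bottle. I'll retreat and verify.

```bash
python3 - <<'E'
from bench import bot
from h import *
bot.line_to(bar(-.75,-.725,70)[0],vel=150)
bot.movep(M+B@np.array([-30,0,110]),rot(0,YAW)); bot.sleep(.3)
c=bot.get_calibration("wrist");im=bot.grab_frame("wrist")
cv2.imwrite("pics/w8z.png",cv2.resize(im[100:300,220:420,::-1],None,fx=3,fy=3,interpolation=cv2.INTER_CUBIC))
cv2.imwrite("pics/side8z.png",cv2.resize(bot.grab_frame("side")[140:340,240:440,::-1],None,fx=3,fy=3,interpolation=cv2.INTER_CUBIC))
o=bot.observe();print(o["clock"],o["wrist_force"])
X=np.array((35.6,0,-94.8));print("closed bar exp",(proj(c,M+B@X)-[220,100])*3,(proj(bot.get_calibration("side"),M+B@X)-[240,140])*3)
X=np.array((0,0,15.5));print("lid top exp",(proj(c,M+B@X)-[220,100])*3,(proj(bot.get_calibration("side"),M+B@X)-[240,140])*3)
E
```

```text
18.9583 [ 0.0248052   0.24938042 -0.5526577 ]
closed bar exp [295.51627089 364.96585988] [248.11143981 278.14011627]
lid top exp [295.06314064 396.66498911] [202.34648816 201.85721184]
```

View pics/w8z.png

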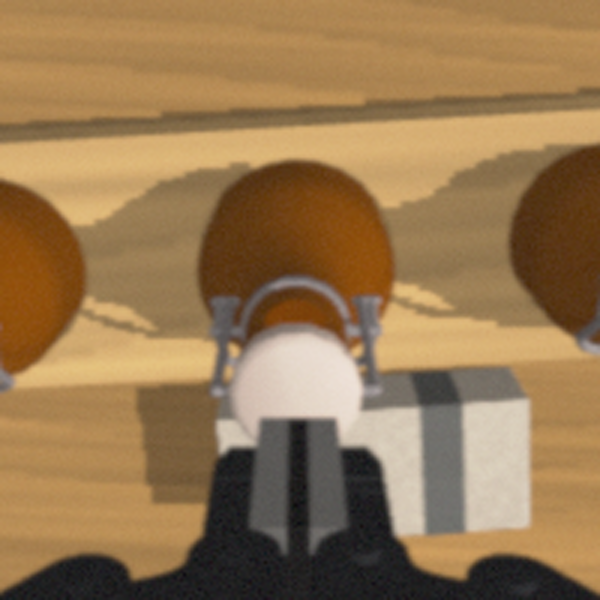

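View pics/side8z.png

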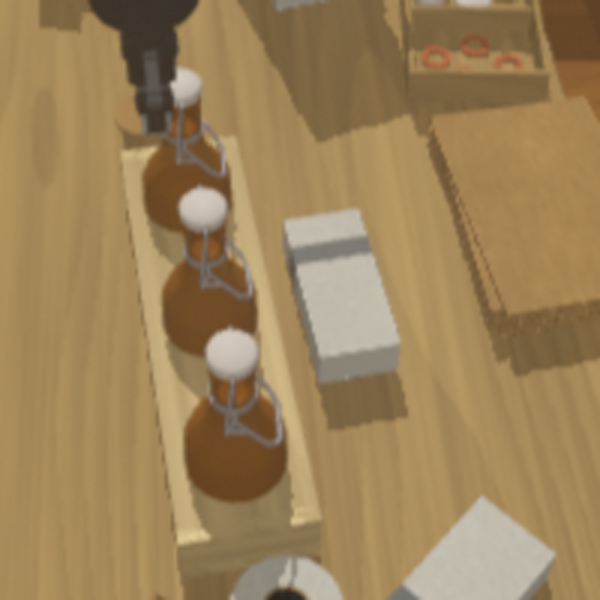

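The lid is at crop (202,208) and the lever bar at about (248,290). The lever is against the shoulder, matching both neighbours, and the gift box and label roll have not moved. The gripper hangs clear about 90 mm above the lid.

```bash
python3 - <<'E'
from bench import bot
bot.hand_in()
E
```

```text
the job is handed in; nothing more can be done
```

The middle bottle is now closed like the two beside it, and I handed the job in just after 19 s on the robot's clock. I pinched the lid with its bail wires, swung it over the neck and lowered it onto the mouth. After letting go, I pushed the lever down with the shut fingertips until it snapped shut by itself.

**Seating the lid:** it first went down slightly too far back, with about 12 N of sideways force and 18–20 N vertical, above the 10 N I expected. Moving the gripper about 4 mm forward relieved the sideways force. After release, the lid sat centred on the mouth to within 2 mm.

**Closing the lever:** the push on the bar read only 4.5 N at most, then dropped to zero as the lever passed dead centre.

**Last checks:**
- **Lid and lever:** the side view shows the lid level and the bar against the shoulder. The lid and bar are about 6 and 12 crop pixels (2 and 4 image pixels) lower than I predicted, but look the same as on the neighbouring bottles.
- **Surroundings:** the gift box and label roll look unmoved. The last pictures show the twine spool only partly, and I did not check it separately.
- **Robot:** the gripper hung clear of everything, with about 0.6 N on the wrist sensor, which is noise level.

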